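# Box the croissant and hold the lid down on its seal for clipping

## Task

Lay the croissant from the small black slate flat in the white pastry box beside the one already there, lower the wooden lid on (do not drop it) so that its plug sits in the mouth, then press the lid straight down onto the rubber seal with a steady, even push of about 12 newtons, without ever forcing it, so that I can snap the two side clips. Finish while you are still pressing: do not let go of the lid. Leave the sugar shaker, mug, glass, honey jar and jam cups standing where they are.

Things in the scene. Friction and masses are not known exactly. Their poses are not given: they have to be found in the camera images.
- box: Open white enamelled pastry box with a blue rim, fixed to the worktop; origin at the centre of its underside, z up. Outside 198 (x) x 158 (y) mm, rim flange 216 x 176; inside and mouth 190 (x) x 150 (y) mm, straight walls. Inner floor 8 mm, rim top 68 mm above the origin. A toggle clip hangs open on each long side (+y, -y), reaching 20 mm out from the wall below the rim.
- box_seat (a point): Centre of the mouth at the top of the untouched seal, 76 mm above the box's origin; axes as the box. The grey rubber seal, 8 mm high, lies all round on the rim (strips centred 101 mm off along x, 81 mm along y). It springs: about 1 mm down per 3 N on the whole seal, fully squeezed at 8 mm; pushed off centre, it gives more on that side.
- lid: Loose wooden lid, 0.22 to 0.35 kg, lying right way up on the worktop; origin at the centre of its underside (bottom of the plug), z up. Plug 176 x 136 mm to 7 mm up, 184 (x) x 144 (y) to 14 mm: 3 mm play a side in the mouth. Plate 210 (x) x 170 (y), 14 to 24 mm up; its underside meets the untouched seal when the lid's origin is 62 mm above the box's. Fits also half a turn round.
- lid_grip (a point): Middle of the lid's dark wooden bar handle, 50 mm above the lid's origin; axes as the lid. The bar runs along y: 100 mm long, 16 mm thick (x), 20 mm high (40 to 60 mm above the lid's origin, 16 mm clear of the plate), on two posts 68 mm apart.
- croissant: The loose croissant that starts on the slate: about 58 (x) x 127 (y) x 39 mm high, long axis y; origin at the centre of its underside. About 0.06 kg.
- boxed_croissant: The croissant already in the box: about 59 (x) x 119 (y) x 39 mm high, long axis y, lying across the far (+x) half of the box; origin at the centre of its underside. It stays in the box.
- slate: Small flat black serving slate, 170 (x) x 200 (y) mm, 8 mm thick, loose, 0.7 kg; origin at the centre of its underside. The croissant starts lying on it.
- shaker: Glass sugar shaker with a grey cap, 44 mm across, 90 mm high, bystander; origin at the centre of its underside.
- mug: White mug with dots, 93 mm high, bystander; origin at the centre of its underside.
- glass: Drinking glass, 78 mm across, 86 mm high, bystander; origin at the centre of its underside.
- honey_jar: Jar with a black lid, 63 mm across, 94 mm high, bystander; origin at the centre of its underside.
- jam_cup: Portion cup of jam with an orange foil top, 64 x 58 x 27 mm, bystander; origin at the centre of its underside.
- jam_cup2: Portion cup of jam with a red foil top, 64 x 58 x 27 mm, bystander; origin at the centre of its underside.

How it is judged:
By the outcome, as a careful person would: the job done as asked, in the order asked, and still so for the second after the job is handed in, while the arm keeps its last pose, push and grip.
It also fails if it takes over 67 s, if anything falls off the work surface, if the arm or the gripper's body presses on something with over 40 N, if the wrist force passes 120 N, or if a joint passes its speed limit or range.

## Robot

A 6-joint arm with a two-finger parallel gripper is mounted at the origin on a cart in front of the work surface, level with it; the furniture and walls round the work are solid. World frame = base frame: x ahead of the robot, y to its left, z up, the work surface at z = 0. Lengths are in m, angles in rad, forces in N, time in s.
With the tool pointing down it reaches from about 0.4 to 0.825 m from the base axis. Payload 7 kg.
Tool frame: the origin (TCP) lies midway between the tips of the shut fingers; the grasp point (between the pads) lies 19 mm behind it; z points along the fingers, y is the line along which they close (so a half turn about z gives the same grasp; the last joint's range is limited). The gripper opens to 85 mm and grips with 20 to 120 N. Pads are 22 mm wide; open, the fingers measure 114 mm over their backs; the gripper's body (76 mm by 85 mm) begins 54 mm behind the grasp point. The pads swing forward as they close: fully open they stand 13 mm farther back than shut.
Start: joints at [-1.017, 0.359, 0.012, 0, -1.224, -0.288], TCP at [0.177, -0.651, 0.231] pointing down, gripper open.
Joint ranges: [-3.07, 3.07], [-1.43, 2.12], [-1.02, 1.25], [-3.03, 1.67], [-3.05, -0], [-3.03, 3.03]. Speed limits (rad/s): [2.39, 2.39, 3.01, 3.14, 3.14, 3.14].

## Interface

Orientations are given as a unit quaternion [w, x, y, z].
In Python, from plant import env gives the robot as it stands.
- The arm moves only by the shell command python3 drive.py FILE [OPENING] [FORCE], which reads ROWS from the file FILE. ROWS is a JSON list of rows, 1 to 12 of them, each written [[dx, dy, dz], turn]: dx, dy, dz in m, then a turn about the tool's z in rad; each row is the pose to reach, as a shift and turn from the pose commanded when the command began, along the tool's axes at that moment; what a row does not reach only later rows make up. A row lasts 1/10 s, in which the tool goes at most 0.05 m and 0.15 rad, less where a joint would pass 70% of its speed; a pose out of reach is approached as far as the arm can. OPENING is the finger opening in m, set as the command begins (- or left out keeps the last). The fingers move at their own pace and stop on an object; FORCE is the grip in N (left out, the last holds). Time passes only in rows, so rows that do not move let the fingers close. It prints the time, the measured TCP pose, the force, the opening and the grip force at its end. Input that does not fit is refused with a message, and nothing moves.
- env.observe(): the state, without advancing time (a new reading comes with each control period).
- env.get_image(name): name is "scene" or "side" or "wrist"; returns a dict with "color" (400x640x3 uint8, blue, green, red), "fx", "fy", "cx", "cy" (pixels), "extrinsics" (4x4, takes a point from world to camera coordinates); the wrist camera has in their place "tool_from_camera" (4x4, takes a point from camera to tool coordinates, whose origin is the TCP and whose axes are the flange's). Camera axes: x right, y down, z forward; pixel columns grow to the right and rows downward; lengths in m; the calibration is good to about 2 mm. A picture is of the moment at which its call begins: read the wrist's pose just before it. There is no depth.
- env.finish_job(): hands the job in; it is judged then, once.
The state is a dict: "time_s": time; "joints": joint angles; "joint_vel": joint speeds; "effort": joint torques, N m; "tool_pos": TCP position; "tcp_rot": TCP orientation; "ft_force": force on the tool from outside, world axes, zero at the start; "wrist_torque": the same for the moment, N m; "width": finger opening in m; "grip_force": force on a finger pad.
Only numpy, scipy, OpenCV 4.12 (cv2) and the standard library are available. Lean on these libraries where they do the work, as an engineer would, in place of code of your own. Each camera call takes 0.05 s, during which the arm holds its last target. There are 200 camera calls.

## Working session

There is one attempt and no reset: what is moved stays moved. The work goes in short steps, Python scripts to look and compute and a shell command to move; the robot and the scene stay as the last step left them, time stands still between calls to the robot, and variables do not carry over. Pictures are saved under pics/ and viewed, at most 10 in all, crops included, and the job is handed in when it is done.

```bash
ls; mkdir -p pics
python3 - <<'E'
from plant import env
import cv2,numpy as np,json
o=env.observe();print({k:np.round(v,3).tolist() for k,v in o.items()})
for n in("scene","side"):
    im=env.get_image(n);cv2.imwrite(f"pics/{n}0.png",im["color"])
    json.dump({k:np.asarray(im[k]).tolist() for k in("fx","fy","cx","cy","extrinsics")},open(n+".json","w"))
    E=np.array(im["extrinsics"]);print(n,im["fx"],im["cx"],im["cy"],-E[:3,:3].T@E[:3,3],E[2,:3])
E
```

```text
drive.py
pics
plant.py
{'time_s': 0.0, 'joints': [-1.017, 0.359, 0.011, -0.0, -1.224, -0.288], 'joint_vel': [-0.002, 0.001, 0.0, -0.001, -0.0, -0.0], 'effort': [0.001, -58.333, 29.341, 6.936, -0.006, 0.0], 'tool_pos': [0.177, -0.651, 0.23], 'tcp_rot': [-0.0, -0.132, 0.991, 0.001], 'ft_force': [-0.334, -0.115, 0.059], 'wrist_torque': [-0.017, 0.003, 0.008], 'grip_force': 0.0, 'width': 0.086}
scene 487.15299565850995 315.93061316112613 195.28483328239258 [ 0.15316063 -0.9479143   1.45634027] [ 0.26145909  0.57882354 -0.77240045]
side 402.58221113121925 316.9647312827086 194.8088378218858 [0.36299054 0.97425732 0.83827806] [ 0.19922723 -0.7483382  -0.63269143]
```
View pics/scene0.png

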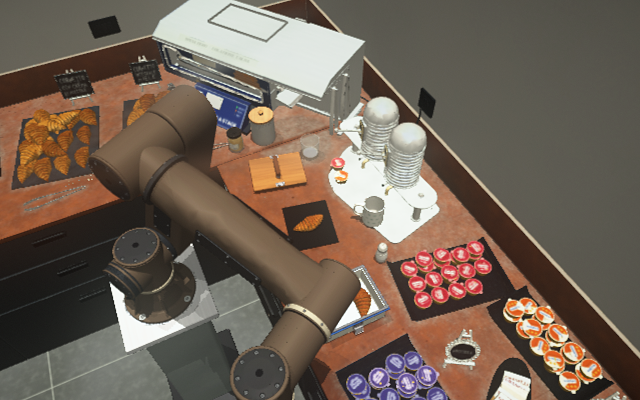

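View pics/side0.png

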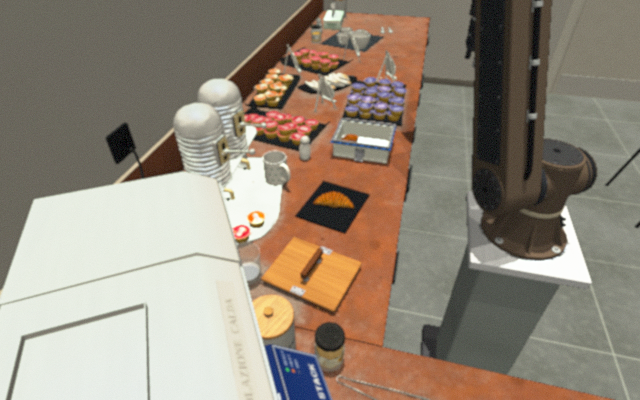

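The scene picture shows the lid at about (277,172) with its handle along (276,155)-(281,185), the croissant on the slate at (308,223), and the box at (362,305), partly hidden by the arm. The side picture shows the lid at (312,272), the slate croissant at (334,200) and the box at (364,142).

Create h.py:
```python
import numpy as np,json
from scipy.spatial.transform import Rotation as R
def cam(n): return json.load(open(n+".json"))
def ray(c,p):
    E=np.array(c["extrinsics"]);d=E[:3,:3].T@np.array([(p[0]-c["cx"])/c["fx"],(p[1]-c["cy"])/c["fy"],1])
    return -E[:3,:3].T@E[:3,3],d/np.linalg.norm(d)
def onz(c,p,z):
    o,d=ray(c,p);return o+d*(z-o[2])/d[2]
def tri(*cp):
    A=0;b=0;rs=[ray(c,p) for c,p in cp]
    for o,d in rs:
        P=np.eye(3)-np.outer(d,d);A=A+P;b=b+P@o
    x=np.linalg.solve(A,b);return x,[np.linalg.norm((np.eye(3)-np.outer(d,d))@(x-o)) for o,d in rs]
def pix(c,X):
    E=np.array(c["extrinsics"]);q=E[:3,:3]@np.array(X)+E[:3,3];return q[:2]/q[2]*[c["fx"],c["fy"]]+[c["cx"],c["cy"]]
def rot(q): return R.from_quat(np.array(q)[[1,2,3,0]]).as_matrix()
def snap(env,n):
    "wrist picture: saves pics/n.png and n.json with world extrinsics"
    import cv2
    o=env.observe();im=env.get_image("wrist");T=np.eye(4);T[:3,:3]=rot(o["tcp_rot"]);T[:3,3]=o["tool_pos"]
    E=np.linalg.inv(T@np.array(im["tool_from_camera"]))
    json.dump(dict(fx=im["fx"],fy=im["fy"],cx=im["cx"],cy=im["cy"],extrinsics=E.tolist()),open(n+".json","w"))
    cv2.imwrite(f"pics/{n}.png",im["color"]);return o
def go(o,pos,yaw=None):
    "tool-axis shift from observed pose, and turn to make tool y point along world yaw"
    M=rot(o["tcp_rot"]);d=M.T@(np.array(pos)-o["tool_pos"]);a=0
    if yaw is not None:
        v=M.T@np.array([np.cos(yaw),np.sin(yaw),0]);a=np.arctan2(-v[0],v[1]);a=(a+np.pi/2)%np.pi-np.pi/2
    return d.round(4),round(a,3)
```

Run:
```python
from h import *
s,d=cam("scene"),cam("side")
print("croi",tri((s,(308,223)),(d,(334,200))))
print("handle",tri((s,(276,157)),(d,(322,249))),tri((s,(281,184)),(d,(305,277))))
print("box",onz(d,(364,128),.068),[onz(d,p,.068)[:2].round(3) for p in((338,122),(397,128),(391,160),(332,152))])
print("slate",[onz(s,p,.008)[:2].round(3) for p in((284,206),(326,203),(340,241),(294,249))])
from plant import env
o=env.observe();print(rot(o["tcp_rot"]).round(3)); im=env.get_image("wrist");print(im["fx"],np.round(im["tool_from_camera"],3))
```

```text
croi (array([0.55883757, 0.02201018, 0.02236023]), [np.float64(0.0024098196944157607), np.float64(0.0024098196944159424)])
handle (array([0.54219632, 0.30396493, 0.10344495]), [np.float64(0.012887306959025836), np.float64(0.01288730695902596)]) (array([ 0.56997737,  0.29249466, -0.04037081]), [np.float64(0.01131680791807122), np.float64(0.011316807918071247)])
box [ 0.53312185 -0.36712109  0.068     ] [array([ 0.639, -0.389]), array([ 0.412, -0.397]), array([ 0.41 , -0.177]), array([ 0.614, -0.177])]
slate [array([0.512, 0.144]), array([0.661, 0.086]), array([ 0.629, -0.091]), array([ 0.468, -0.05 ])]
[[-0.965 -0.263 -0.001]
 [-0.263  0.965  0.001]
 [ 0.     0.001 -1.   ]]
303.1914648710034 [[-0.001 -0.958 -0.288  0.074]
 [ 1.    -0.001  0.001  0.   ]
 [-0.002 -0.288  0.958 -0.143]
 [ 0.     0.     0.     1.   ]]
```

```bash
echo '[[[-0.21,0.13,-0.05],0],[[-0.43,0.27,-0.1],0],[[-0.43,0.27,-0.1],0],[[-0.43,0.27,-0.1],0],[[-0.43,0.27,-0.1],0],[[-0.43,0.27,-0.1],0],[[-0.43,0.27,-0.1],0],[[-0.43,0.27,-0.1],0],[[-0.43,0.27,-0.1],0],[[-0.43,0.27,-0.1],0],[[-0.43,0.27,-0.1],0],[[-0.43,0.27,-0.1],0]]' > m.json && python3 drive.py m.json
python3 - <<'E'
from plant import env
from h import *
o=snap(env,"w1");print(o["time_s"],o["tool_pos"],rot(o["tcp_rot"]).round(3),o["joints"])
E
```

```text
time_s: 1.35
tool_pos: [0.5229, -0.2759, 0.3312]
tcp_rot: [0.0, -0.134, 0.991, 0.0]
ft_force: [-0.1, -1.4, -0.3]
width: 0.0854
grip_force: 0.0
1.35 [ 0.52291687 -0.27587524  0.3312408 ] [[-0.964 -0.266  0.   ]
 [-0.266  0.964  0.   ]
 [-0.     0.    -1.   ]] [-1.55204300e-01  1.73484185e-01 -1.48371167e-02 -2.02586880e-04
 -1.38238088e+00 -1.14652854e+00]
```

View pics/w1.png

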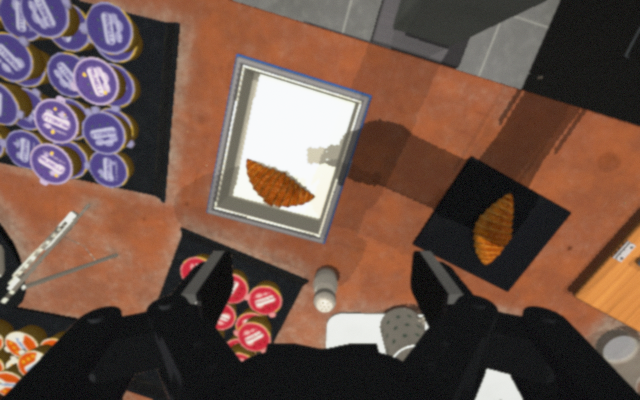

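The wrist view shows the box rim corners at about (238,56), (369,95), (325,241), (208,210), with its croissant at (281,183). The slate's corners are (472,157), (570,212), (510,290), (414,242), and its croissant's tips are (512,195) and (487,263). I'll take a second view from above the slate.

```bash
echo '[[[-0.01,0.05,-0.01],0],[[-0.07,0.35,-0.05],0],[[-0.07,0.35,-0.05],0],[[-0.07,0.35,-0.05],0],[[-0.07,0.35,-0.05],0],[[-0.07,0.35,-0.05],0],[[-0.07,0.35,-0.05],0],[[-0.07,0.35,-0.05],0],[[-0.07,0.35,-0.05],0],[[-0.07,0.35,-0.05],0]]' > m.json && python3 drive.py m.json
python3 - <<'E'
from plant import env
from h import *
o=snap(env,"w2");print(o["time_s"],o["tool_pos"],rot(o["tcp_rot"]).round(3),o["joints"])
E
```

```text
time_s: 2.4
tool_pos: [0.4966, 0.0771, 0.3809]
tcp_rot: [-0.0, -0.132, 0.991, -0.0]
ft_force: [0.0, -0.3, -0.7]
width: 0.0852
grip_force: 0.0
2.4 [0.49662247 0.07710798 0.38092854] [[-0.965 -0.262 -0.001]
 [-0.262  0.965 -0.   ]
 [ 0.001 -0.    -1.   ]] [ 5.45642500e-01  5.89275663e-03 -9.38652192e-02  5.23170355e-05
 -1.47188146e+00 -1.85119037e+00]
```

View pics/w2.png

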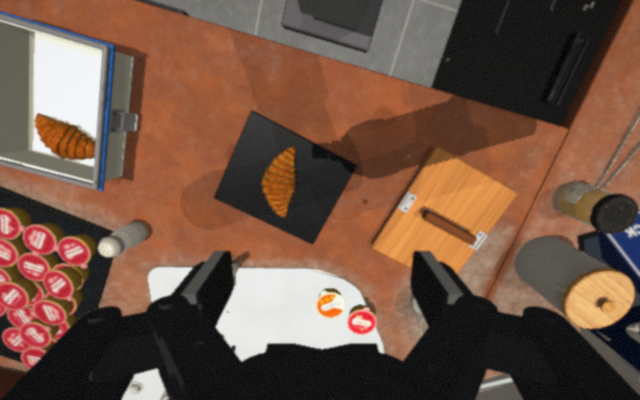

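The second view shows the slate croissant's tips at (293,147) and (280,217), body centre about (280,182). The lid's corners are at (437,148), (517,193), (455,268), (373,243), and the handle's ends at (423,212) and (478,242).

Run:
```python
from plant import env
from h import *
a,b,s,d=cam("w1"),cam("w2"),cam("scene"),cam("side")
f=lambda t:(t[0].round(4),np.round(t[1],4))
print("tips",f(tri((a,(512,195)),(b,(293,147)))),f(tri((a,(487,263)),(b,(280,217)))))
print("mid",f(tri((a,(494,230)),(b,(280,183)))))
for p in((472,157),(570,212),(510,290),(414,242)):print("slate w1",onz(a,p,.008).round(3))
for p in((253,111),(357,163),(313,243),(216,197)):print("slate w2",onz(b,p,.008).round(3))
# croissant mask from w2 and w1, projected at z=.02
import cv2
for n,c,roi in(("w1",a,(430,180,540,280)),("w2",b,(230,130,330,235))):
    im=cv2.imread(f"pics/{n}.png");h=cv2.cvtColor(im,cv2.COLOR_BGR2HSV)
    x0,y0,x1,y1=roi;m=((h[...,1]>120)&(h[...,2]>70)).astype(np.uint8)
    k=np.zeros_like(m);k[y0:y1,x0:x1]=m[y0:y1,x0:x1]
    nn,l,st,ce=cv2.connectedComponentsWithStats(k);i=1+np.argmax(st[1:,4]);print(n,st[i],ce[i])
    ys,xs=np.where(l==i);P=np.array([onz(c,p,.022)[:2] for p in zip(xs,ys)])
    r=cv2.minAreaRect(P.astype(np.float32)*1000);print(r,P.mean(0));
    C=np.cov(P.T);w,v=np.linalg.eigh(C);print("axis deg",np.degrees(np.arctan2(v[1,1],v[0,1])))
for p in((437,148),(517,193),(455,268),(373,243)):print("lid z.024",onz(b,p,.024).round(3))
for p in((423,212),(478,242)):print("handle z.06",onz(b,p,.06).round(3))
for z,p in((.07,(238,56)),(.07,(369,95)),(.07,(325,241)),(.07,(208,210))):print("rim",onz(a,p,z).round(3))
```

```text
tips (array([0.4988, 0.029 , 0.0163]), array([0.0006, 0.0006])) (array([0.6194, 0.0361, 0.0237]), array([0.0021, 0.0021]))
mid (array([0.5609, 0.0224, 0.0231]), array([0.001, 0.001]))
slate w1 [ 0.461 -0.051  0.008]
slate w1 [0.502 0.139 0.008]
slate w1 [0.661 0.108 0.008]
slate w1 [ 0.619 -0.088  0.008]
slate w2 [ 0.46  -0.048  0.008]
slate w2 [0.497 0.141 0.008]
slate w2 [0.662 0.106 0.008]
slate w2 [ 0.621 -0.082  0.008]
w1 [ 474  194   40   71 1899] [493.9104792  229.79778831]
((561.7506713867188, 21.826370239257812), (118.98638916015625, 60.69110107421875), 22.761301040649414) [0.56033019 0.02266981]
axis deg -171.7818732171414
w2 [ 261  146   35   72 1676] [279.8323389  181.29415274]
((561.1361083984375, 18.284021377563477), (125.71083068847656, 57.2072639465332), 9.078243255615234) [0.55997068 0.02142714]
axis deg -175.59355296273205
lid z.024 [0.437 0.258 0.024]
lid z.024 [0.473 0.418 0.024]
lid z.024 [0.635 0.371 0.024]
lid z.024 [0.626 0.209 0.024]
handle z.06 [0.539 0.259 0.06 ]
handle z.06 [0.564 0.367 0.06 ]
rim [ 0.421 -0.409  0.07 ]
rim [ 0.421 -0.241  0.07 ]
rim [ 0.629 -0.241  0.07 ]
rim [ 0.627 -0.412  0.07 ]
```

Run:
```python
from plant import env
from h import *
o=env.observe();print(go(o,(.561,.021,.010),np.radians(94)))
```

```text
(array([-0.0477, -0.0706,  0.3709]), np.float64(0.195))
```

```bash
echo '[[[-0.02,-0.03,0.03],0.1],[[-0.048,-0.071,0.08],0.195],[[-0.048,-0.071,0.13],0.195],[[-0.048,-0.071,0.18],0.195],[[-0.048,-0.071,0.23],0.195],[[-0.048,-0.071,0.28],0.195],[[-0.048,-0.071,0.30],0.195],[[-0.048,-0.071,0.30],0.195],[[-0.048,-0.071,0.30],0.195]]' > m.json && python3 drive.py m.json
python3 - <<'E'
from plant import env
from h import *
o=env.observe();print(go(o,(.561,.021,.010),np.radians(94)),rot(o["tcp_rot"]).round(3))
im=env.get_image("wrist");import cv2;cv2.imwrite("pics/w3.png",im["color"])
E
```

```text
time_s: 3.35
tool_pos: [0.5621, 0.0209, 0.0818]
tcp_rot: [-0.0, -0.035, 0.999, -0.0]
ft_force: [0.7, 0.1, 0.9]
width: 0.0853
grip_force: 0.0
(array([0.0011, 0.0002, 0.0718]), np.float64(-0.0)) [[-0.998 -0.069 -0.001]
 [-0.069  0.998 -0.001]
 [ 0.001 -0.001 -1.   ]]
```

View pics/w3.png

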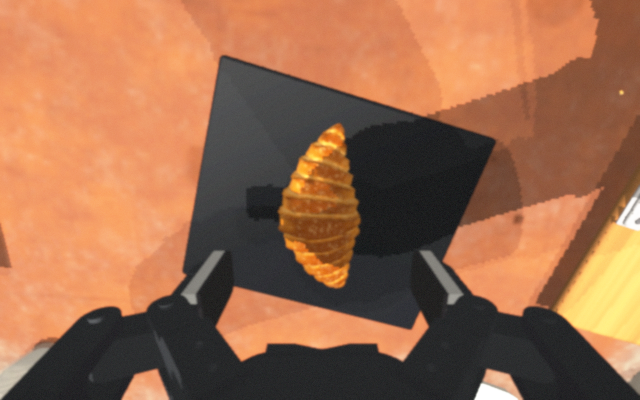

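The croissant spans columns 280-358 and rows 125-288, centred between the fingers and aligned with them. I'll descend and grip.

```bash
echo '[[[0,0,0.03],0],[[0,0,0.055],0],[[0,0,0.071],0],[[0,0,0.071],0],[[0,0,0.071],0]]' > m.json && python3 drive.py m.json
echo '[[[0,0,0],0],[[0,0,0],0],[[0,0,0],0],[[0,0,0],0],[[0,0,0],0],[[0,0,0],0],[[0,0,0],0],[[0,0,0],0]]' > m.json && python3 drive.py m.json 0.02 25
```

```text
time_s: 3.9
tool_pos: [0.5634, 0.0227, 0.0125]
tcp_rot: [0.001, -0.036, 0.999, 0.0]
ft_force: [0.1, -0.6, 0.0]
width: 0.0852
grip_force: 0.0
time_s: 4.7
tool_pos: [0.5629, 0.0227, 0.0122]
tcp_rot: [0.001, -0.036, 0.999, 0.0]
ft_force: [-1.3, -0.2, 9.2]
width: 0.0555
grip_force: 24.8
```

```bash
echo '[[[0,0,-0.005],0],[[0,0,-0.03],0],[[0,0,-0.07],0],[[0,0,-0.12],0],[[0,0,-0.14],0],[[0,0,-0.14],0]]' > m.json && python3 drive.py m.json
python3 - <<'E'
from plant import env
from h import *
o=env.observe();print(go(o,(.48,-.326,.15),np.radians(180)))
E
```

```text
time_s: 5.3
tool_pos: [0.564, 0.023, 0.155]
tcp_rot: [0.004, -0.036, 0.999, 0.001]
ft_force: [-0.7, 0.4, -0.9]
width: 0.0559
grip_force: 26.9
(array([ 0.1087, -0.3421,  0.0036]), np.float64(-1.499))
```

```bash
echo '[[[0.01,-0.034,0],-0.14],[[0.02,-0.068,0],-0.29],[[0.03,-0.1,0],-0.43],[[0.045,-0.14,0],-0.58],[[0.055,-0.175,0],-0.73],[[0.065,-0.21,0],-0.87],[[0.08,-0.25,0],-1.02],[[0.09,-0.29,0],-1.17],[[0.1,-0.32,0],-1.31],[[0.109,-0.342,0],-1.45],[[0.109,-0.342,0],-1.5],[[0.109,-0.342,0],-1.5]]' > m.json && python3 drive.py m.json
python3 - <<'E'
from plant import env
from h import *
o=snap(env,"w4");print(o["time_s"],o["tool_pos"],rot(o["tcp_rot"]).round(3),o["joints"].round(2),o["width"],o["grip_force"])
E
```

```text
time_s: 6.5
tool_pos: [0.4763, -0.327, 0.1495]
tcp_rot: [-0.0, -0.707, 0.708, 0.001]
ft_force: [-0.6, 0.6, 0.1]
width: 0.0558
grip_force: 26.9
6.5 [ 0.47634861 -0.32700742  0.14954435] [[-0.001 -1.    -0.001]
 [-1.     0.001  0.001]
 [-0.001  0.001 -1.   ]] [-0.26  0.27 -0.32 -0.   -0.99  0.26] 0.05579511959762188 26.916530187008902
```

View pics/w4.png

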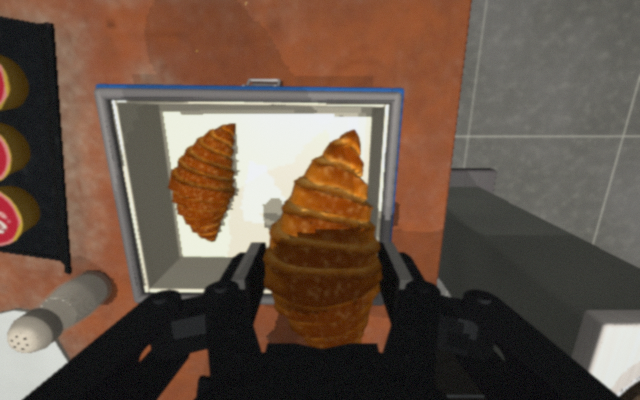

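The wrist view shows the held croissant over the box. The blue rim's corners are (97,87), (404,88) and about (135,304). The boxed croissant spans (170-238, 123-242).

Run:
```python
from h import *
import cv2
c=cam("w4")
for p in((97,87),(404,88),(137,303),(395,190)):print("flange",onz(c,p,.068).round(4))
for p in((112,100),(391,104),(147,292),(376,200)):print("mouth",onz(c,p,.07).round(4))
for p in((170,180),(238,170),(235,123),(212,242)):print("bc",onz(c,p,.02).round(4))
for z in(.0,.07,.09):print("held",[onz(c,p,.16)[:2].round(4) for p in((350,130),(266,260),(383,260))])
im=cv2.imread("pics/w4.png")
a=cv2.resize(im[70:320,85:415],None,fx=2.4,fy=2.4,interpolation=cv2.INTER_CUBIC);cv2.imwrite("pics/w4c.png",a)
```

```text
flange [ 0.6315 -0.4137  0.068 ]
flange [ 0.4181 -0.4127  0.068 ]
flange [ 0.635  -0.2386  0.068 ]
flange [ 0.4193 -0.3391  0.068 ]
mouth [ 0.6215 -0.4051  0.07  ]
mouth [ 0.4269 -0.402   0.07  ]
mouth [ 0.6232 -0.2509  0.07  ]
mouth [ 0.4339 -0.3317  0.07  ]
bc [ 0.6151 -0.336   0.02  ]
bc [ 0.5518 -0.3452  0.02  ]
bc [ 0.551  -0.3868  0.02  ]
bc [ 0.5831 -0.2735  0.02  ]
held [array([ 0.4635, -0.3908]), array([ 0.5028, -0.3291]), array([ 0.4459, -0.329 ])]
held [array([ 0.4635, -0.3908]), array([ 0.5028, -0.3291]), array([ 0.4459, -0.329 ])]
held [array([ 0.4635, -0.3908]), array([ 0.5028, -0.3291]), array([ 0.4459, -0.329 ])]
```

View pics/w4c.png

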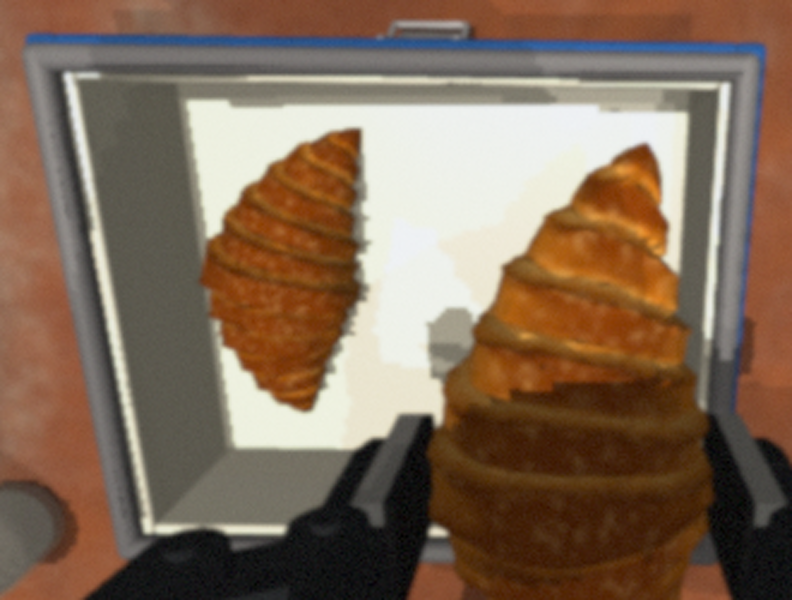

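```bash
echo '[[[-0.001,-0.006,0.0],0],[[-0.001,-0.012,0.02],0],[[-0.001,-0.012,0.05],0],[[-0.001,-0.012,0.08],0],[[-0.001,-0.012,0.105],0],[[-0.001,-0.012,0.121],0],[[-0.001,-0.012,0.121],0],[[-0.001,-0.012,0.121],0]]' > m.json && python3 drive.py m.json
```

```text
time_s: 7.35
tool_pos: [0.4899, -0.3251, 0.0295]
tcp_rot: [0.0, 0.707, -0.707, -0.0]
ft_force: [0.2, 0.1, 1.0]
width: 0.0557
grip_force: 26.9
```

```bash
echo '[[[0,0,0.005],0],[[0,0,0.01],0],[[0,0,0.014],0],[[0,0,0.016],0],[[0,0,0.016],0]]' > m.json && python3 drive.py m.json
```

```text
time_s: 7.85
tool_pos: [0.4924, -0.3263, 0.0146]
tcp_rot: [-0.001, 0.707, -0.707, 0.003]
ft_force: [7.0, -0.6, 2.0]
width: 0.0559
grip_force: 29.9
```

```bash
echo '[[[0,-0.003,0],0],[[0,-0.006,0],0],[[0,-0.006,0],0],[[0,-0.006,0],0]]' > m.json && python3 drive.py m.json
```

```text
time_s: 8.25
tool_pos: [0.4948, -0.3253, 0.013]
tcp_rot: [-0.0, -0.707, 0.707, 0.0]
ft_force: [-0.1, -0.7, -0.8]
width: 0.0554
grip_force: 29.8
```

```bash
echo '[[[0,0,0],0],[[0,0,0],0],[[0,0,0],0],[[0,0,0],0]]' > m.json && python3 drive.py m.json 0.064; echo '[[[0,0,-0.01],0],[[0,0,-0.03],0],[[0,0,-0.06],0],[[0,0,-0.11],0],[[0,0,-0.16],0],[[0,0,-0.21],0],[[0,0,-0.24],0],[[0,0,-0.24],0],[[0,0,-0.24],0]]' > m.json && python3 drive.py m.json
python3 - <<'E'
from plant import env
from h import *
o=snap(env,"w5");print(o["time_s"],o["tool_pos"],rot(o["tcp_rot"]).round(3),o["joints"].round(2),o["width"],o["grip_force"])
import cv2
im=cv2.imread("pics/w5.png")
cv2.imwrite("pics/w5c.png",cv2.resize(im[60:300,180:480],None,fx=2.5,fy=2.5,interpolation=cv2.INTER_CUBIC))
E
```

```text
time_s: 8.65
tool_pos: [0.496, -0.3257, 0.0136]
tcp_rot: [-0.0, 0.707, -0.707, 0.001]
ft_force: [3.9, -0.3, 0.6]
width: 0.064
grip_force: 0.2
time_s: 9.55
tool_pos: [0.4944, -0.3251, 0.2541]
tcp_rot: [0.0, -0.707, 0.707, -0.0]
ft_force: [-0.2, -0.7, -1.3]
width: 0.0641
grip_force: 0.0
9.55 [ 0.49443455 -0.32512901  0.25405919] [[-0.    -1.     0.001]
 [-1.     0.     0.   ]
 [-0.    -0.001 -1.   ]] [-0.25  0.21 -0.14 -0.   -1.22  0.25] 0.06411550002524903 0.0
```

View pics/w5c.png

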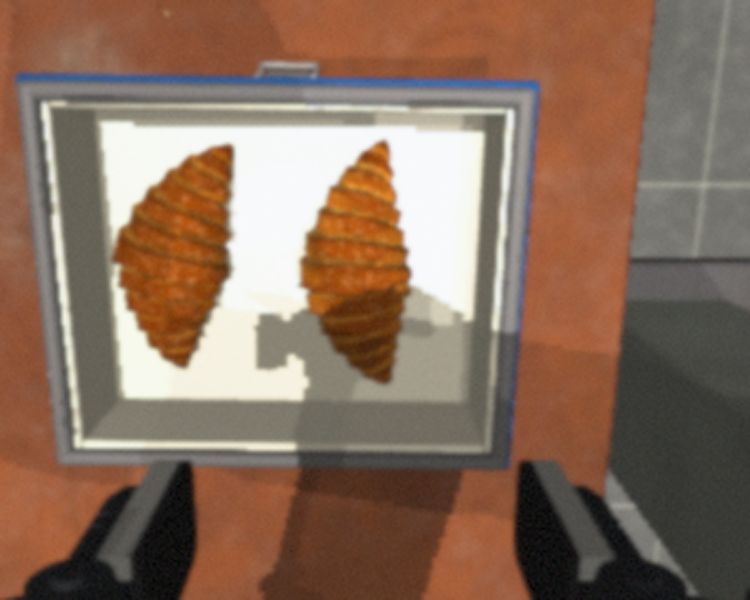

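The croissant lies flat beside the other. In crop pixels the flange corners are (17,75), (540,85), (507,470) and (60,465), and the mouth's inner line runs (42,102), (515,112), (490,452), (77,447).

Run:
```python
from plant import env
from h import *
c=cam("w5")
for nm,z,ps in(("flange",.068,((17,75),(540,85),(507,470),(60,465))),("mouth",.068,((42,102),(515,112),(490,452),(77,447)))):
    P=np.array([onz(c,(180+x/2.5,60+y/2.5),z)[:2] for x,y in ps]);print(nm,P.round(4).tolist(),"c",P.mean(0).round(4))
    e=(P[0]-P[1]+P[3]-P[2])/2;f=(P[3]-P[0]+P[2]-P[1])/2
    print("size",np.linalg.norm(e),np.linalg.norm(f),"yaw",np.arctan2(e[1],e[0]),np.arctan2(-f[0],f[1]))
o=env.observe();print(go(o,(.552-.04,.313,.26),np.radians(167)))
```

```text
flange [[0.6316, -0.4149], [0.4174, -0.4108], [0.421, -0.2371], [0.6339, -0.2399]] c [ 0.526  -0.3257]
size 0.21355095134434768 0.17436666894441377 yaw -0.01623224043185716 -0.01682621330993098
mouth [[0.6226, -0.4044], [0.4271, -0.4002], [0.4296, -0.2465], [0.6248, -0.2493]] c [ 0.526  -0.3251]
size 0.19542740919921986 0.1544637394888327 yaw -0.01773682322243035 -0.015210125578327622
(array([-0.638 , -0.0176, -0.0065]), np.float64(0.226))
```

```bash
echo '[[[-0.03,0,0],0],[[-0.075,0,0],0.02],[[-0.125,0,0],0.04],[[-0.175,-0.005,0],0.06],[[-0.225,-0.005,0],0.08],[[-0.275,-0.01,0],0.1],[[-0.325,-0.01,0],0.12],[[-0.375,-0.015,0],0.14],[[-0.425,-0.015,0],0.16],[[-0.475,-0.018,0],0.18],[[-0.525,-0.018,0],0.2],[[-0.565,-0.018,0],0.226]]' > m.json && python3 drive.py m.json 0.05; echo '[[[-0.02,-0.01,0],0],[[-0.03,-0.02,0],0],[[-0.03,-0.02,0],0],[[-0.03,-0.02,0],0]]' > m.json && python3 drive.py m.json
python3 - <<'E'
from plant import env
from h import *
o=snap(env,"w6");print(o["time_s"],o["tool_pos"],rot(o["tcp_rot"]).round(3),o["joints"].round(2),o["width"],o["grip_force"])
import cv2
im=cv2.imread("pics/w6.png")
cv2.imwrite("pics/w6c.png",cv2.resize(im[50:290,160:480],None,fx=2.5,fy=2.5,interpolation=cv2.INTER_CUBIC))
E
```

```text
time_s: 10.8
tool_pos: [0.5119, 0.2414, 0.2514]
tcp_rot: [-0.002, -0.623, 0.782, -0.0]
ft_force: [0.7, 0.4, -0.3]
width: 0.05
grip_force: 0.0
time_s: 11.2
tool_pos: [0.5386, 0.2636, 0.2515]
tcp_rot: [-0.002, -0.623, 0.782, -0.0]
ft_force: [0.0, 0.0, -0.5]
width: 0.0498
grip_force: 0.0
11.2 [0.5386338  0.26356402 0.25147062] [[-0.224 -0.974 -0.003]
 [-0.974  0.224 -0.002]
 [ 0.003  0.002 -1.   ]] [ 0.78  0.23 -0.13 -0.   -1.22 -1.01] 0.0497837640275959 0.0
```

View pics/w6c.png

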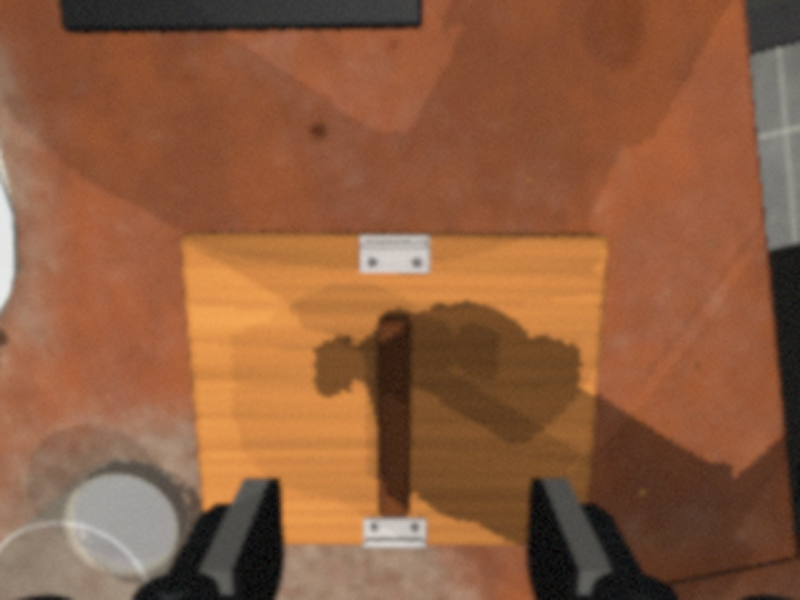

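The crop shows the lid plate's corners at (183,235), (606,236), (202,545) and (588,545). The bar's top face runs from (394,312) to (395,516) at columns 378-412.

Run:
```python
from plant import env
from h import *
c=cam("w6");b=cam("w2");q=lambda x,y:(160+x/2.5,50+y/2.5)
P=np.array([onz(c,q(*p),.024)[:2] for p in((183,235),(606,236),(588,545),(202,545))]);print(P.round(4).tolist(),P.mean(0).round(4))
e=(P[0]-P[1]+P[3]-P[2])/2;f=(P[3]-P[0]+P[2]-P[1])/2
print(np.linalg.norm(e),np.linalg.norm(f),np.arctan2(e[1],e[0]),np.arctan2(-f[0],f[1]))
H=np.array([onz(c,q(*p),.06)[:2] for p in((394,312),(395,516))]);print("handle",H.round(4).tolist(),H.mean(0),np.linalg.norm(H[1]-H[0]),np.arctan2(*( (H[1]-H[0])*[-1,1])))
print("tri",tri((c,q(394,312)),(b,(423,212))),tri((c,q(395,516)),(b,(478,242))))
m=H.mean(0);m2=P.mean(0)
o=env.observe();print(go(o,(*m,.045),np.radians(167)),go(o,(*m2,.045),np.radians(167)))
```

```text
[[0.6345, 0.2095], [0.4351, 0.2561], [0.47, 0.4204], [0.6759, 0.3724]] [0.5539 0.3146]
0.20812799778895077 0.1679550109830336 -0.22915395235428188 -0.2290088130474988
handle [[0.5417, 0.262], [0.5644, 0.3611]] [0.55305086 0.31156225] 0.10164733499777967 -0.22594467523015785
tri (array([0.54223297, 0.26518597, 0.04589747]), [np.float64(0.00034175787313037533), np.float64(0.0003417578731302511)]) (array([0.56144899, 0.35592876, 0.07361874]), [np.float64(0.0020238140225225317), np.float64(0.0020238140225224913)])
(array([-0.0506, -0.0036,  0.2069]), np.float64(0.0)) (array([-0.0538, -0.0037,  0.2069]), np.float64(0.0))
```

```bash
echo '[[[-0.03,-0.002,0.01],0],[[-0.052,-0.004,0.05],0],[[-0.052,-0.004,0.095],0],[[-0.052,-0.004,0.14],0],[[-0.052,-0.004,0.175],0],[[-0.052,-0.004,0.2],0],[[-0.052,-0.004,0.216],0],[[-0.052,-0.004,0.219],0],[[-0.052,-0.004,0.219],0],[[-0.052,-0.004,0.219],0]]' > m.json && python3 drive.py m.json
python3 - <<'E'
from plant import env
from h import *
o=env.observe();print(go(o,(.5535,.313,.032),-.229+np.pi))
E
```

```text
time_s: 12.25
tool_pos: [0.5556, 0.3143, 0.0357]
tcp_rot: [0.001, -0.623, 0.782, 0.0]
ft_force: [-0.6, 0.3, 0.5]
width: 0.05
grip_force: 0.0
(array([0.0017, 0.0018, 0.0037]), np.float64(0.003))
```

```bash
echo '[[[0.001,0.001,0.001],0],[[0.001,0.001,0.001],0],[[0.001,0.001,0.001],0],[[0.001,0.001,0.001],0],[[0.001,0.001,0.001],0],[[0.001,0.001,0.001],0],[[0.001,0.001,0.001],0],[[0.001,0.001,0.001],0],[[0.001,0.001,0.001],0],[[0.001,0.001,0.001],0]]' > m.json && python3 drive.py m.json 0.005 90; echo '[[[0,0,-0.005],0],[[0,0,-0.02],0],[[0,0,-0.04],0],[[0,0,-0.06],0],[[0,0,-0.06],0],[[0,0,-0.06],0]]' > m.json && python3 drive.py m.json
python3 - <<'E'
from plant import env
from h import *
o=env.observe();print(o["tool_pos"],rot(o["tcp_rot"]).round(4),o["wrist_torque"],o["ft_force"])
E
```

```text
time_s: 13.25
tool_pos: [0.5543, 0.3136, 0.0345]
tcp_rot: [0.001, -0.623, 0.782, -0.0]
ft_force: [-1.1, -2.4, 6.0]
width: 0.0143
grip_force: 89.0
time_s: 13.85
tool_pos: [0.5535, 0.3132, 0.0931]
tcp_rot: [-0.0, -0.623, 0.782, 0.0]
ft_force: [-0.8, 0.3, -4.3]
width: 0.0144
grip_force: 88.1
[0.55347855 0.31320253 0.09305825] [[-2.245e-01 -9.745e-01 -4.000e-04]
 [-9.745e-01  2.245e-01  4.000e-04]
 [-3.000e-04  5.000e-04 -1.000e+00]] [-0.05534211  0.09025559  0.03502515] [-0.78456377  0.31472617 -4.25251139]
```

```bash
echo '[[[0,0,-0.02],0],[[0,0,-0.05],0],[[0,0,-0.09],0],[[0,0,-0.12],0],[[0,0,-0.135],0],[[0,0,-0.135],0]]' > m.json && python3 drive.py m.json
python3 - <<'E'
from plant import env
from h import *
o=snap(env,"w7");print(o["tool_pos"],go(o,(.526,-.3255,.228),np.pi-.0165),o["width"])
E
```

```text
time_s: 14.45
tool_pos: [0.5543, 0.3138, 0.2295]
tcp_rot: [0.001, -0.623, 0.782, 0.0]
ft_force: [0.6, -0.4, -4.3]
width: 0.0148
grip_force: 88.5
[0.55434667 0.31381037 0.22950875] (array([ 6.294e-01, -1.156e-01,  3.000e-04]), np.float64(-0.209)) 0.01479000336385864
```

```bash
echo '[[[0.01,-0.002,0],0],[[0.035,-0.006,0],0],[[0.07,-0.013,0],-0.01],[[0.11,-0.02,0],-0.03],[[0.155,-0.028,0],-0.05],[[0.2,-0.037,0],-0.07],[[0.245,-0.045,0],-0.09],[[0.29,-0.053,0],-0.11],[[0.335,-0.061,0],-0.13],[[0.375,-0.069,0],-0.15],[[0.41,-0.075,0],-0.17],[[0.44,-0.081,0],-0.18]]' > m.json && python3 drive.py m.json
python3 - <<'E'
from plant import env
from h import *
import cv2
o=env.observe();print(o["tool_pos"],go(o,(.526,-.3255,.228),np.pi-.0165),o["width"],o["grip_force"])
im=cv2.imread("pics/w7.png");h=cv2.cvtColor(im,cv2.COLOR_BGR2HSV)
E=env.get_image("wrist");T=np.linalg.inv(np.array(E["tool_from_camera"]))
def px(t):
    q=T[:3,:3]@np.array(t)+T[:3,3];return q[:2]/q[2]*[E["fx"],E["fy"]]+[E["cx"],E["cy"]]
for z in(.010,.012):print("pred edge",z,px((.085,-.07,z)),px((.085,.07,z)),"corners",px((.085,-.105,z)),px((.085,.105,z)))
for c in(200,240,400,440):
    g=cv2.cvtColor(im,cv2.COLOR_BGR2GRAY)[:,c].astype(int);print(c,[tuple(h[r,c]) and (r,int(h[r,c,0]),int(h[r,c,1]),int(h[r,c,2])) for r in range(85,135,3)])
E
```

```text
time_s: 15.7
tool_pos: [0.5319, -0.1365, 0.2269]
tcp_rot: [-0.001, -0.69, 0.723, 0.001]
ft_force: [0.3, -0.5, -3.2]
width: 0.0142
grip_force: 88.3
[ 0.53192057 -0.1364548   0.22689182] (array([ 0.1891, -0.0029, -0.0011]), np.float64(-0.03)) 0.014235811510895013 88.30384254455566
pred edge 0.01 [171.64485332  81.03202795] [468.69262391  80.87591739] corners [97.33587016 81.07108032] [542.90756178  80.83691445]
pred edge 0.012 [173.62611467  81.37233619] [466.7471433  81.2181187] corners [100.30005269  81.41091466] [539.98162997  81.17958841]
200 [(85, 14, 166, 135), (88, 14, 171, 152), (91, 14, 171, 158), (94, 14, 167, 162), (97, 14, 168, 158), (100, 14, 173, 155), (103, 14, 172, 151), (106, 15, 167, 153), (109, 14, 172, 151), (112, 14, 171, 161), (115, 14, 168, 172), (118, 14, 174, 174), (121, 15, 177, 179), (124, 15, 170, 180), (127, 14, 173, 180), (130, 14, 173, 183), (133, 14, 172, 185)]
240 [(85, 14, 171, 136), (88, 14, 175, 159), (91, 14, 169, 167), (94, 15, 172, 162), (97, 14, 166, 161), (100, 14, 172, 159), (103, 14, 170, 159), (106, 14, 171, 158), (109, 14, 168, 156), (112, 1
[... 174 characters left out ...]
 169, 130), (88, 14, 171, 170), (91, 14, 174, 182), (94, 14, 168, 185), (97, 14, 170, 184), (100, 14, 170, 185), (103, 14, 171, 189), (106, 14, 172, 196), (109, 14, 172, 199), (112, 14, 171, 200), (115, 14, 172, 202), (118, 14, 170, 201), (121, 14, 169, 198), (124, 14, 170, 208), (127, 14, 172, 214), (130, 14, 172, 216), (133, 14, 171, 219)]
440 [(85, 14, 159, 114), (88, 14, 175, 162), (91, 14, 171, 189), (94, 15, 173, 197), (97, 14, 173, 202), (100, 14, 167, 208), (103, 14, 170, 208), (106, 14, 172, 199), (109, 14, 167, 197), (112, 14, 174, 198), (115, 14, 172, 202), (118, 14, 171, 198), (121, 14, 170, 195), (124, 14, 172, 202), (127, 14, 174, 208), (130, 14, 168, 214), (133, 14, 171, 218)]
```

```bash
echo '[[[0.025,0,0],-0.01],[[0.06,-0.001,0],-0.02],[[0.1,-0.002,0],-0.03],[[0.14,-0.002,0],-0.03],[[0.17,-0.003,0],-0.03],[[0.189,-0.003,0],-0.03],[[0.189,-0.003,0],-0.03],[[0.189,-0.003,0],-0.03]]' > m.json && python3 drive.py m.json
python3 - <<'E'
from plant import env
from h import *
import cv2
o=snap(env,"w8");print(o["tool_pos"],go(o,(.526,-.3255,.228),np.pi-.0165))
for n in("w7","w8"):
    im=cv2.imread(f"pics/{n}.png");h=cv2.cvtColor(im,cv2.COLOR_BGR2HSV)
    g=im[...,1].astype(int)
    for c in(170,240,400,470):print(n,"col",c,g[66:96,c].tolist())
    for r in(120,160):print(n,"row",r,g[r,90:124].tolist(),g[r,516:552].tolist())
E
```

```text
time_s: 16.55
tool_pos: [0.5268, -0.3231, 0.2268]
tcp_rot: [-0.001, -0.701, 0.713, 0.001]
ft_force: [-0.4, -0.5, -3.0]
width: 0.0144
grip_force: 88.2
[ 0.52682824 -0.32308504  0.22676493] (array([ 0.0024,  0.0008, -0.0012]), np.float64(-0.001))
w7 col 170 [68, 70, 70, 70, 71, 76, 74, 77, 77, 78, 78, 79, 79, 76, 79, 82, 80, 75, 76, 85, 89, 95, 97, 99, 99, 101, 98, 100, 97, 100]
w7 col 240 [69, 62, 71, 67, 67, 68, 70, 69, 71, 67, 68, 66, 68, 68, 68, 66, 65, 69, 73, 86, 96, 102, 100, 103, 105, 108, 106, 107, 107, 104]
w7 col 400 [64, 64, 68, 65, 68, 67, 68, 69, 69, 67, 69, 70, 71, 71, 71, 70, 71, 72, 73, 85, 97, 105, 110, 112, 114, 117, 120, 120, 120, 116]
w7 col 470 [79, 77, 78, 80, 81, 73, 76, 76, 77, 79, 78, 78, 83, 82, 79, 80, 83, 81, 79, 89, 100, 109, 113, 119, 124, 129, 129, 132, 129, 127]
w7 row 120 [215, 214, 213, 214, 213, 213, 215, 212, 214, 214, 214, 214, 217, 214, 213, 216, 213, 217, 215, 216, 216, 195, 158, 117, 103, 108, 110, 112, 110, 112, 115, 111, 112, 111] [106, 104, 105, 105, 104, 106, 103, 104, 104, 104, 103, 103, 103, 100, 98, 94, 91, 98, 104, 105, 104, 104, 100, 99
[... 883 characters left out ...]
76, 81, 98, 101, 107, 112, 117, 119, 123, 126, 125, 125]
w8 row 120 [33, 37, 32, 37, 36, 39, 33, 36, 35, 42, 42, 51, 57, 68, 76, 89, 100, 108, 112, 105, 92, 84, 85, 95, 99, 100, 105, 107, 106, 106, 106, 106, 109, 109] [116, 115, 114, 115, 115, 114, 115, 115, 117, 118, 116, 114, 112, 114, 110, 102, 99, 94, 94, 94, 98, 96, 98, 97, 99, 101, 99, 100, 100, 97, 100, 98, 100, 101, 100, 100]
w8 row 160 [42, 42, 37, 34, 39, 37, 35, 38, 36, 36, 38, 40, 35, 37, 35, 31, 27, 39, 35, 36, 31, 37, 44, 56, 70, 89, 106, 118, 117, 104, 101, 108, 108, 114] [128, 129, 129, 127, 128, 128, 120, 114, 105, 99, 95, 93, 92, 93, 97, 94, 94, 96, 95, 94, 93, 96, 95, 95, 95, 98, 99, 99, 103, 101, 102, 100, 98, 98, 95, 94]
```

```bash
echo '[[[0.002,0.001,0.01],0],[[0.004,0.001,0.03],0],[[0.004,0.001,0.055],0],[[0.004,0.001,0.078],0],[[0.004,0.001,0.093],0],[[0.004,0.001,0.1],0],[[0.004,0.001,0.1],0],[[0.004,0.001,0.1],0],[[0.004,0.001,0.1],0]]' > m.json && python3 drive.py m.json
echo '[[[0,0,0],0],[[0,0,0],0]]' > m.json && python3 drive.py m.json
python3 - <<'E'
from plant import env
from h import *
import cv2
o=snap(env,"w9");print(o["tool_pos"],go(o,(.526,-.3273,.125),np.pi-.0165),o["wrist_torque"])
im=env.get_image("side")["color"];sc=env.get_image("scene")["color"]
d,s=cam("side"),cam("scene")
pd=pix(d,(.526,-.325,.09)).astype(int);ps=pix(s,(.526,-.325,.09)).astype(int);print(pd,ps)
a=cv2.resize(im[pd[1]-40:pd[1]+40,pd[0]-65:pd[0]+65],(520,320),interpolation=cv2.INTER_CUBIC)
w=cv2.resize(cv2.imread("pics/w9.png")[0:230,60:580],(520,230))
b=cv2.resize(sc[ps[1]-50:ps[1]+50,ps[0]-35:ps[0]+35],(280,400),interpolation=cv2.INTER_CUBIC)
C=np.zeros((560,800,3),np.uint8);C[:320,:520]=a;C[325:555,:520]=w;C[:400,520:]=b;cv2.imwrite("pics/c9.png",C)
E
```

```text
time_s: 17.5
tool_pos: [0.5281, -0.3267, 0.1294]
tcp_rot: [0.0, -0.702, 0.713, -0.001]
ft_force: [-0.3, 0.5, -2.7]
width: 0.0146
grip_force: 88.2
time_s: 17.7
tool_pos: [0.5277, -0.3267, 0.1289]
tcp_rot: [0.0, -0.701, 0.713, -0.0]
ft_force: [0.5, 0.4, -4.0]
width: 0.0146
grip_force: 88.2
[ 0.527697   -0.32667334  0.12894842] (array([0.0007, 0.0017, 0.0039]), np.float64(0.001)) [-0.05293738 -0.00739097 -0.00383333]
[364 128] [345 294]
```

View pics/c9.png

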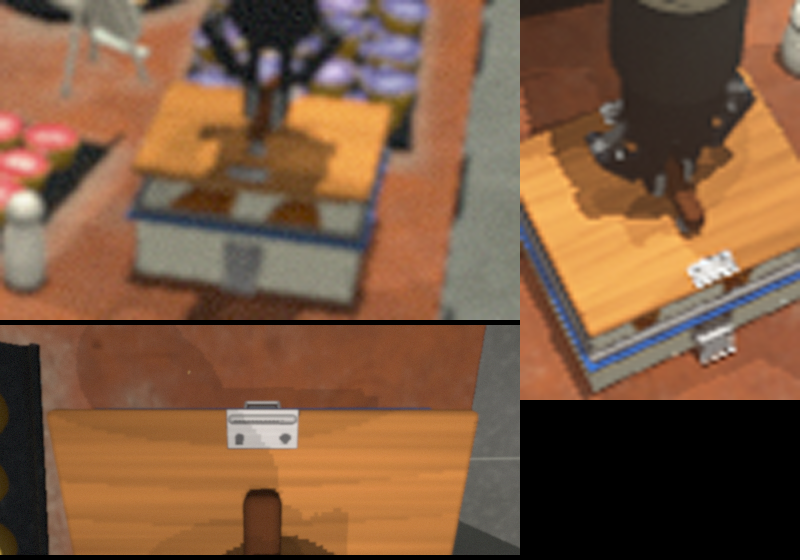

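In the composite, the lid hangs over the box between the clips. In the wrist tile the clip (col 262) and the lid's latch plate (col 262) line up, and a sliver of blue rim shows just above the lid's edge (row 408). I'll work out the remaining offset along y from that sliver.

Run:
```python
from h import *
import cv2
c=cam("w9");im=cv2.imread("pics/w9.png").astype(int)
for k in(150,200,400,460):
    print(k,(im[74:92,k,0]-im[74:92,k,2]).tolist(), im[74:92,k,1].tolist())
for r in(81,82,83,84,85,86):print(r,"z.068",onz(c,(320,r),.068)[1].round(4),"z.119",onz(c,(320,r),.119)[1].round(4))
```

```text
150 [-70, -69, -68, -69, -70, -72, -75, -75, -80, -75, -79, -86, -91, -95, -95, -97, -101, -99] [69, 72, 70, 74, 72, 74, 74, 77, 76, 75, 73, 75, 86, 91, 94, 92, 93, 96]
200 [-50, -51, -50, -50, -49, -47, -47, -47, -31, -20, -49, -82, -96, -100, -101, -100, -104, -103] [92, 95, 94, 93, 97, 94, 92, 92, 88, 75, 72, 82, 90, 93, 96, 99, 98, 99]
400 [-80, -80, -81, -81, -83, -83, -80, -66, -30, 8, -19, -70, -94, -106, -110, -114, -116, -122] [67, 71, 70, 72, 71, 72, 73, 69, 64, 65, 69, 81, 92, 99, 104, 108, 114, 115]
460 [-78, -77, -77, -76, -74, -75, -76, -63, -27, 9, -16, -68, -99, -109, -114, -118, -124, -128] [74, 75, 78, 79, 80, 79, 80, 78, 73, 71, 71, 82, 95, 103, 110, 117, 120, 125]
81 z.068 -0.4155 z.119 -0.4116
82 z.068 -0.4149 z.119 -0.4112
83 z.068 -0.4143 z.119 -0.4107
84 z.068 -0.4138 z.119 -0.4103
85 z.068 -0.4132 z.119 -0.4099
86 z.068 -0.4126 z.119 -0.4094
```

```bash
echo '[[[0.002,0.0007,0],0],[[0.002,0.0007,0.004],0],[[0.002,0.0007,0.009],0],[[0.002,0.0007,0.014],0],[[0.002,0.0007,0.017],0],[[0.002,0.0007,0.017],0]]' > m.json && python3 drive.py m.json;echo '[[[0,0,0.003],0],[[0,0,0.006],0],[[0,0,0.007],0],[[0,0,0.007],0]]' > m.json && python3 drive.py m.json
```

```text
time_s: 18.45
tool_pos: [0.5263, -0.3284, 0.1104]
tcp_rot: [-0.0, -0.701, 0.713, 0.001]
ft_force: [-0.2, 0.8, -3.4]
width: 0.0147
grip_force: 88.2
time_s: 18.85
tool_pos: [0.5266, -0.3285, 0.1041]
tcp_rot: [-0.0, -0.701, 0.713, 0.0]
ft_force: [-0.7, 0.1, -2.4]
width: 0.0147
grip_force: 88.2
```

```bash
echo '[[[0,0,0.001],0],[[0,0,0.002],0],[[0,0,0.003],0],[[0,0,0.004],0],[[0,0,0.005],0],[[0,0,0.005],0]]' > m.json && python3 drive.py m.json; echo '[[[0,0,0.001],0],[[0,0,0.002],0],[[0,0,0.002],0],[[0,0,0.002],0]]' > m.json && python3 drive.py m.json
```

```text
time_s: 19.45
tool_pos: [0.5266, -0.3285, 0.0991]
tcp_rot: [-0.0, -0.701, 0.713, 0.0]
ft_force: [-0.4, 0.1, -3.2]
width: 0.0147
grip_force: 88.2
time_s: 19.85
tool_pos: [0.5267, -0.3286, 0.0973]
tcp_rot: [-0.0, -0.701, 0.713, 0.0]
ft_force: [0.1, 0.1, -2.6]
width: 0.0143
grip_force: 88.2
```

```bash
echo '[[[0,0,0.0005],0],[[0,0,0.001],0],[[0,0,0.0015],0],[[0,0,0.002],0],[[0,0,0.002],0],[[0,0,0.002],0]]' > m.json && python3 drive.py m.json
python3 - <<'E'
from plant import env
o=env.observe();print(o["wrist_torque"],o["ft_force"],o["tool_pos"],o["tcp_rot"])
E
```

```text
time_s: 20.45
tool_pos: [0.5268, -0.3286, 0.0955]
tcp_rot: [0.0, -0.701, 0.713, -0.0]
ft_force: [-1.1, -0.1, -0.9]
width: 0.0144
grip_force: 88.6
[ 0.28944048  0.23979794 -0.0238673 ] [-1.10664227 -0.12653343 -0.88496288] [ 0.52676883 -0.32855383  0.09549266] [ 3.84045105e-05 -7.01450504e-01  7.12718163e-01 -8.88762200e-05]
```

Contact with the seal is starting at about the expected height, with little side force. I'll keep going in small steps.

```bash
echo '[[[0,0,0.0003],0],[[0,0,0.0006],0],[[0,0,0.0009],0],[[0,0,0.0012],0],[[0,0,0.0015],0],[[0,0,0.0015],0],[[0,0,0.0015],0]]' > m.json && python3 drive.py m.json
python3 - <<'E'
from plant import env
from h import *
o=env.observe();print(o["wrist_torque"],o["ft_force"],o["tool_pos"],rot(o["tcp_rot"])[:,2])
E
```

```text
time_s: 21.15
tool_pos: [0.5268, -0.3286, 0.094]
tcp_rot: [0.0, -0.701, 0.713, -0.0]
ft_force: [-1.1, 1.4, 3.5]
width: 0.0145
grip_force: 89.0
[0.57709005 0.62047965 0.05757658] [-1.11718627  1.38192733  3.47018407] [ 0.52675223 -0.32859721  0.09401011] [ 1.45673433e-04 -1.25020234e-04 -9.99999982e-01]
```

```bash
echo '[[[0,0,0],0],[[0,0,0],0]]' > m.json && python3 drive.py m.json;  python3 -c "
from plant import env
o=env.observe();print(o['wrist_torque'],o['ft_force'])"; echo '[[[-0.0005,0.0005,0],0],[[-0.001,0.001,0],0],[[-0.001,0.001,0],0],[[-0.001,0.001,0],0]]' > m.json && python3 drive.py m.json; python3 -c "
from plant import env
o=env.observe();print(o['wrist_torque'],o['ft_force'])"; echo '[[[0,0,0],0]]' > m.json && python3 drive.py m.json;  python3 -c "
from plant import env
o=env.observe();print(o['wrist_torque'],o['ft_force'])"
```

```text
time_s: 21.35
tool_pos: [0.5268, -0.3286, 0.0939]
tcp_rot: [0.0, -0.701, 0.713, -0.0]
ft_force: [-1.5, 1.6, 4.4]
width: 0.0147
grip_force: 89.1
[ 0.53215267  0.6521451  -0.01922674] [-1.52600673  1.58908179  4.3907545 ]
time_s: 21.75
tool_pos: [0.5265, -0.328, 0.0942]
tcp_rot: [0.0, -0.701, 0.713, -0.001]
ft_force: [2.7, -3.2, 1.9]
width: 0.0145
grip_force: 89.2
[-1.09686379 -0.67189467  0.02892176] [ 2.68436787 -3.16570687  1.92069633]
time_s: 21.85
tool_pos: [0.5265, -0.3278, 0.0941]
tcp_rot: [0.0, -0.701, 0.713, -0.001]
ft_force: [2.4, -2.5, 2.8]
width: 0.0144
grip_force: 89.2
[-1.07611093 -0.79609529 -0.03378628] [ 2.41301791 -2.54149368  2.77820276]
```

```bash
echo '[[[0.0003,-0.0003,-0.0005],0],[[0.0006,-0.0006,-0.001],0],[[0.0006,-0.0006,-0.001],0],[[0.0006,-0.0006,-0.001],0]]' > m.json && python3 drive.py m.json; python3 -c "
from plant import env
o=env.observe();print(o['wrist_torque'],o['ft_force'])"; echo '[[[0,0,0],0]]' > m.json && python3 drive.py m.json;  python3 -c "
from plant import env
o=env.observe();print(o['wrist_torque'],o['ft_force'])"
```

```text
time_s: 22.25
tool_pos: [0.5264, -0.3279, 0.0947]
tcp_rot: [0.0, -0.701, 0.713, 0.0]
ft_force: [2.6, -0.4, 2.2]
width: 0.0146
grip_force: 89.0
[-0.13672909 -1.04579602 -0.02657414] [ 2.59576374 -0.44184607  2.21620066]
time_s: 22.35
tool_pos: [0.5264, -0.3279, 0.0947]
tcp_rot: [0.0, -0.701, 0.713, 0.0]
ft_force: [3.3, 1.1, 1.9]
width: 0.0146
grip_force: 89.0
[ 0.08088627 -1.05769954 -0.01879011] [3.27266674 1.12917574 1.93617062]
```

```bash
echo '[[[0,-0.0004,0],0],[[0,-0.0008,0],0],[[0,-0.0008,0],0],[[0,-0.0008,0],0]]' > m.json && python3 drive.py m.json; python3 -c "
from plant import env
o=env.observe();print(o['wrist_torque'],o['ft_force'])"; echo '[[[0,0,0],0]]' > m.json && python3 drive.py m.json;  python3 -c "
from plant import env
o=env.observe();print(o['wrist_torque'],o['ft_force'])"
```

```text
time_s: 22.75
tool_pos: [0.5264, -0.3279, 0.0945]
tcp_rot: [-0.0, -0.701, 0.713, 0.001]
ft_force: [0.0, 1.2, 2.4]
width: 0.0148
grip_force: 89.1
[0.58125001 0.08057888 0.05818445] [1.52687630e-03 1.18682518e+00 2.42119103e+00]
time_s: 22.85
tool_pos: [0.5265, -0.3279, 0.0945]
tcp_rot: [-0.0, -0.701, 0.713, 0.001]
ft_force: [-0.5, 1.0, 1.9]
width: 0.0142
grip_force: 89.1
[0.56056505 0.25470256 0.06309998] [-0.54874412  1.02615561  1.85721517]
```

```bash
echo '[[[-0.0002,0.0001,0.0003],0],[[-0.0002,0.0001,0.0006],0],[[-0.0002,0.0001,0.0009],0],[[-0.0002,0.0001,0.0012],0],[[-0.0002,0.0001,0.0015],0],[[-0.0002,0.0001,0.0018],0],[[-0.0002,0.0001,0.002],0],[[-0.0002,0.0001,0.002],0],[[-0.0002,0.0001,0.002],0]]' > m.json && python3 drive.py m.json; python3 -c "
from plant import env
o=env.observe();print(o['wrist_torque'],o['ft_force'])"
```

```text
time_s: 23.75
tool_pos: [0.5265, -0.3279, 0.093]
tcp_rot: [-0.0, -0.701, 0.713, 0.0]
ft_force: [-4.0, 3.1, 7.4]
width: 0.0144
grip_force: 89.7
[0.81704693 1.57292239 0.04572571] [-3.97319593  3.14223876  7.41476392]
```

```bash
echo '[[[-0.0003,0.0004,0.0003],0],[[-0.0006,0.0008,0.0006],0],[[-0.0006,0.0008,0.0009],0],[[-0.0006,0.0008,0.0011],0],[[-0.0006,0.0008,0.0011],0],[[-0.0006,0.0008,0.0011],0]]' > m.json && python3 drive.py m.json; python3 -c "
from plant import env
o=env.observe();print(o['wrist_torque'],o['ft_force'])"; echo '[[[0,0,0],0]]' > m.json && python3 drive.py m.json;  python3 -c "
from plant import env
o=env.observe();print(o['wrist_torque'],o['ft_force'])"
```

```text
time_s: 24.35
tool_pos: [0.5265, -0.3279, 0.0925]
tcp_rot: [-0.0, -0.702, 0.713, -0.001]
ft_force: [-3.8, 1.2, 8.8]
width: 0.0141
grip_force: 89.8
[0.17325839 1.25743738 0.02639552] [-3.76741712  1.1745276   8.78290832]
time_s: 24.45
tool_pos: [0.5265, -0.3279, 0.0925]
tcp_rot: [-0.0, -0.702, 0.713, -0.001]
ft_force: [-4.0, 0.0, 7.2]
width: 0.0143
grip_force: 89.8
[0.19982122 1.23861677 0.01668405] [-4.00214358  0.01565186  7.21672263]
```

```bash
echo '[[[0,0.0004,0.0003],0],[[0,0.0008,0.0006],0],[[0,0.0008,0.0009],0],[[-0.0001,0.0008,0.0012],0],[[-0.0001,0.0008,0.0012],0],[[-0.0001,0.0008,0.0012],0]]' > m.json && python3 drive.py m.json; python3 -c "
from plant import env
o=env.observe();print(o['wrist_torque'],o['ft_force'])"; echo '[[[0,0,0],0]]' > m.json && python3 drive.py m.json;  python3 -c "
from plant import env
o=env.observe();print(o['wrist_torque'],o['ft_force'])"
```

```text
time_s: 25.05
tool_pos: [0.5265, -0.3279, 0.0919]
tcp_rot: [0.0, -0.702, 0.713, -0.001]
ft_force: [-3.0, -0.0, 10.7]
width: 0.0145
grip_force: 90.1
[ 0.36658097  0.88580347 -0.02395972] [-3.01908797e+00 -8.61356447e-03  1.07231040e+01]
time_s: 25.15
tool_pos: [0.5265, -0.3279, 0.0919]
tcp_rot: [0.0, -0.702, 0.713, -0.001]
ft_force: [-1.8, 0.5, 10.0]
width: 0.0143
grip_force: 90.1
[ 0.37865031  0.86168831 -0.10336187] [-1.82611752  0.51717883  9.95738949]
```

```bash
echo '[[[-0.0001,0.0002,0.0002],0],[[-0.0001,0.0004,0.0004],0],[[-0.0001,0.0005,0.0005],0],[[-0.0001,0.0005,0.0005],0],[[-0.0001,0.0005,0.0005],0]]' > m.json && python3 drive.py m.json; for i in 1 2 3; do echo '[[[0,0,0],0],[[0,0,0],0]]' > m.json && python3 drive.py m.json >/dev/null;  python3 -c "
from plant import env
o=env.observe();print(o['time_s'],o['wrist_torque'].round(2),o['ft_force'].round(2),o['tool_pos'].round(4),o['tcp_rot'].round(4))"; done
```

```text
time_s: 25.65
tool_pos: [0.5265, -0.3279, 0.0917]
tcp_rot: [0.001, -0.702, 0.713, -0.002]
ft_force: [-1.8, 0.7, 10.9]
width: 0.0141
grip_force: 90.3
25.85 [ 0.41  0.63 -0.02] [-1.57  0.98 10.34] [ 0.5265 -0.3279  0.0917] [ 5.000e-04 -7.017e-01  7.125e-01 -1.800e-03]
26.05 [ 0.34  0.65 -0.05] [-1.04  1.25 10.57] [ 0.5265 -0.3279  0.0917] [ 5.000e-04 -7.017e-01  7.125e-01 -1.800e-03]
26.25 [ 0.4   0.63 -0.03] [-1.84  1.04 10.22] [ 0.5264 -0.3279  0.0916] [ 5.000e-04 -7.017e-01  7.125e-01 -1.700e-03]
```

```bash
echo '[[[-0.0001,0.0001,0.0002],0],[[-0.0002,0.0003,0.0004],0],[[-0.0002,0.0004,0.0006],0],[[-0.0002,0.0004,0.0006],0],[[-0.0002,0.0004,0.0006],0]]' > m.json && python3 drive.py m.json; for i in 1 2 3; do echo '[[[0,0,0],0],[[0,0,0],0],[[0,0,0],0]]' > m.json && python3 drive.py m.json >/dev/null;  python3 -c "
from plant import env
o=env.observe();print(o['time_s'],o['wrist_torque'].round(2),o['ft_force'].round(2),o['tool_pos'].round(4),o['tcp_rot'].round(4),o['width'])"; done
```

```text
time_s: 26.75
tool_pos: [0.5265, -0.3279, 0.0914]
tcp_rot: [0.001, -0.702, 0.712, -0.002]
ft_force: [-0.9, 0.4, 11.0]
width: 0.0142
grip_force: 90.4
27.05 [ 0.29  0.47 -0.04] [-1.18  0.02 11.8 ] [ 0.5265 -0.3279  0.0914] [ 7.000e-04 -7.017e-01  7.124e-01 -2.200e-03] 0.014420758968660534
27.35 [ 0.23  0.46 -0.07] [-1.76 -0.6  12.13] [ 0.5265 -0.3279  0.0914] [ 6.000e-04 -7.017e-01  7.125e-01 -2.200e-03] 0.014659130966874193
27.65 [ 0.23  0.5  -0.07] [-1.17  0.65 11.16] [ 0.5264 -0.3279  0.0914] [ 6.000e-04 -7.017e-01  7.125e-01 -2.200e-03] 0.014296427962748458
```

```bash
python3 -c "
from plant import env
print(env.finish_job())"
```

```text
the job is handed in; nothing more can be done
None
```

The job is handed in: the croissant lies flat beside the other in the box, and the lid is lowered on and still held, pressed down at about 11.6 N; after that final press, I did not check by picture that the lid sits evenly.

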